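# Turn the warming plate down and uncover the pot

## Robot

A 6-joint arm with a two-finger parallel gripper is mounted at the origin on the work surface. World frame = base frame: x ahead of the robot, y to its left, z up, the work surface at z = 0. Lengths are in m, angles in rad, forces in N, time in s.
With the tool pointing down it reaches from about 0.35 to 0.775 m from the base axis. Payload 5.5 kg.
Tool frame: the origin (TCP) lies on the centre line of the jaws, within the pads' length; the fingertips stand 11 mm ahead of it and the grasp point (between the pads) lies 8 mm behind it; z points along the fingers, y is the line along which they close (so a half turn about z gives the same grasp; the last joint's range is limited). The gripper opens to 85 mm and grips with 20 to 120 N. Pads are 22 mm wide; open, the fingers measure 114 mm over their backs; the gripper's body (76 mm by 85 mm) begins 54 mm behind the grasp point. The pads swing forward as they close: fully open they stand 13 mm farther back than shut.
Start: joints at [-1.287, 0.313, 0.046, 1.304, 0, 1.431], TCP at [0.236, -0.524, 0.242] pointing down, gripper open.
Joint ranges: [-2.76, 2.76], [-0.86, 1.69], [-1.03, 1.26], [-2.2, 2.34], [-1.47, 1.5], [-3.14, 3.14]. Speed limits (rad/s): [2.57, 2.57, 3.14, 3.14, 3.14, 3.14].

## Interface

Orientations are given as a unit quaternion [w, x, y, z].
In Python, from workcell import env, viewer, order, models gives the robot as it stands.
- The arm moves only by the tool drive_tool, never from a script. Its argument "series" is a list that holds one entry, the list of rows, each a list of 6 numbers: the shift along the tool's x, y, z each as a share of 120 mm, from -1 to 1, then the turn, a rotation vector about the tool's x, y, z each as a share of 180 degrees, from -1 to 1. A call has 1 to 20 rows; each row shifts and turns the commanded pose from where the row before left it, along the tool's axes as they then stand; what a row does not reach is not made up. A row lasts 1/8 s, in which the tool goes at most 62.5 mm and 10.7 degrees, less where a joint would pass 70% of its speed; a pose out of reach is approached as far as the arm can. A call with a number of a shift or a turn outside -1 to 1 is refused whole. A call with a gripper value outside its range is refused whole. "jaw" is the opening, from -1 (shut) to 1 (fully open), set as the call begins (left out, the last holds). The fingers move at their own pace and stop on an object; "grip_force" is the grip in N (left out, the last holds). Time passes only in rows, so rows that do not move let the fingers close. It gives the time, the measured TCP pose, the force, the opening and the grip force at its end, in the units of the state.
- env.get_state(): the state, without advancing time (a new reading comes with each control period).
- viewer.read_camera(name): name is "scene" or "top" or "wrist"; returns the picture (420x560x3 uint8, red, green, blue); there is no depth.
- viewer.camera_info(name): a dict with "intrinsics" (3x3 intrinsics, pixels), "R" (3x3) and "t" (3): a world point X has camera coordinates R X + t; the wrist camera has in their place "T_tool_cam" (4x4, takes a point from camera to tool coordinates, whose origin is the TCP and whose axes are the flange's). Camera axes: x right, y down, z forward; pixel columns grow to the right and rows downward; lengths in m; the calibration is good to about 2 mm. A picture is of the moment at which its call begins: read the wrist's pose just before it. camera_info takes no time and is no camera call.
- order.hand_in(): hands the job in; it is judged then, once.
Trained networks look in the newest picture that a camera, given by its name, has taken for a name from the list of things; names that differ only in an ending like _2 or _b are one class to them, and where a whole thing is asked for, a point or a joint stands for the part that bears it (a point fixed in the world has none). Each returns a list of dicts, best first, with "score" (0 to 1); they miss things now and then, are a little off and sometimes report something else, mostly with a low value. They report only what shows in the picture. A call takes as long as a camera call. They do not tell look-alikes from the thing itself.
- models.silhouettes(label, camera): "region" (420x560 bool, what is visible of it) and "location" ([column, row] in pixels, amid what is visible of it).
The state is a dict: "clock": time; "joint_pos": joint angles; "qvel": joint speeds; "tau": joint torques, N m; "tcp_pos": TCP position; "orientation": TCP orientation; "wrist_force": force on the tool from outside, world axes, zero at the start; "ft_torque": the same for the moment, N m; "finger_gap": finger opening in m; "grip_force": force on a finger pad.
Only numpy, scipy, OpenCV 4.12 (cv2) and the standard library are available. Lean on these libraries where they do the work, as an engineer would, in place of code of your own. Each camera call takes 0.05 s, during which the arm holds its last target. There are 200 camera calls.

## Task

Lunch is about to be served at the sofa table: first slide the warming plate's control until the middle of its grip lines up with the ribs beside its slot, then lift the lid off the pot by its knob and lower it gently, without dropping it, onto the middle of the round cork trivet, knob up. Let go of everything, with the slider still at its mark, and leave the pot standing where it is and the other things on the table undisturbed.

Things in the scene. Friction and masses are not known exactly. Their poses are not given: they have to be found in the camera images.
- warmer: electric warming plate, grey rectangular housing fixed to the table, 200 mm (its x) by 280 mm (its y), flat top 40 mm above the table. Origin at the centre of its underside, on the table; z up. The pot stands on the dark square steel plate at its +y end (pot centre near y = +55 mm); the control slot is at its -y end and runs along its x at y = -105 mm
- heat (a joint): position of the control's sliding grip, in m, 0 to 0.08: 0 at the end of the slot at the warmer's -x end, growing along the warmer's +x (0.04 = middle of the plate). The grip is at the mark at 0.025. It starts between 0.05 and 0.08, moves with about 1.5 N of friction and stays where it is left
- heat_top (a point): centre of the top of the sliding grip, 70 mm above the table. The grip is a black block 16 mm long along the slot, 24 mm across it, its sides upright from 2 to 30 mm above the plate's top; free on all sides. A thin white line across its top shows its middle
- mark (a point): point on the slot's centre line, at the height of the plate's top, midway between the two small white raised ribs (5 mm along the slot, 18 mm across, 4 mm high, one on either side of the slot, 14 to 32 mm from its centre line) that show where the grip must be. Its x axis runs along the slot, like the warmer's
- pot: loose round steel pot, 140 mm across, 75 mm high, wall 5 mm, two small loop handles reaching 94 mm from its axis, some small boiled potatoes in it; about 0.8 kg. It stands on the warming plate. Origin at the centre of its underside; z up
- lid: loose round steel lid, 148 mm across, domed, about 0.25 kg, lying on the pot with a 5 mm deep, 120 mm wide foot dropping into the mouth. Origin at the centre of the underside of the foot (70 mm above the pot's underside when on; 12 mm above the table when it lies on the trivet); z up through the knob
- knob (a point): middle of the lid's knob, on the lid's axis, 44 mm above the lid's origin. The knob is a black upright cylinder 32 mm across and 24 mm high (32 to 56 mm above the lid's origin) on a thinner stem; the lid's dome beneath it is 20 mm above the origin
- trivet: round cork trivet fixed to the table, 190 mm across, 12 mm thick. Origin at the centre of its underside; z up
- mug: (only to be left alone) white mug, 76 mm across, 85 mm high, with a handle, on the robot's side of the warming plate. Origin at the centre of its underside
- shaker: (only to be left alone) turned wooden shaker, 40 mm across, 85 mm high, beyond the trivet. Origin at the centre of its underside
- remote: (only to be left alone) black remote control lying flat, 150 x 44 x 18 mm, on the robot's side of the trivet. Origin at the centre of its underside
- spoon: (only to be left alone) spoon, 180 mm long, lying beyond the warming plate. Origin at its middle, its x along it
Things that resemble listed ones, but are neither listed nor needed, are in the scene too. Leave any blue, orange or turquoise look-alike of the lid alone.

How it is judged:
By the outcome, as a careful person would: the job done as asked, in the order asked, and still so for the second after the job is handed in, with the robot touching nothing.
It also fails if it takes over 61 s, if anything falls off the work surface, if the arm or the gripper's body presses on something with over 40 N, if the wrist force passes 120 N, or if a joint passes its speed limit or range.

## Working session

There is one attempt and no reset: what is moved stays moved. The work goes in short steps, Python scripts to look and compute and a tool call to move; the robot and the scene stay as the last step left them, time stands still between calls to the robot, and variables do not carry over. Pictures are saved under pics/ and viewed, at most 11 in all, crops included, and the job is handed in when it is done.

Besides the shell and the picture viewer there is one more tool, called after "Emit:" by a JSON object that holds its "op" and its "data", one argument or row to a line. drive_tool: Moves the arm, as the interface text tells. Its arguments: {"type":"object","properties":{"series":{"type":"array"},"jaw":{"type":"number"},"grip_force":{"type":"number"}},"required":["series"]}

```bash
mkdir -p pics; python3 - <<'E'
from workcell import env, viewer, order, models
import cv2, numpy as np
s=env.get_state(); print({k:np.round(v,3).tolist() for k,v in s.items()})
for c in ["scene","top"]:
    im=viewer.read_camera(c); cv2.imwrite(f"pics/{c}0.png",im[:,:,::-1])
    i=viewer.camera_info(c); print(c,np.round(i["intrinsics"],2).tolist(),np.round(i["R"],4).tolist(),np.round(i["t"],4).tolist())
    for n in ["lid","knob","trivet","warmer","heat_top","pot","mug","shaker","remote"]:
        print(n,[(round(float(d["score"]),2),np.round(d["location"],1).tolist(),int(d["region"].sum())) for d in models.silhouettes(n,c)])
print(viewer.camera_info("wrist"))
E
```

```text
{'clock': 0.0, 'joint_pos': [-1.287, 0.314, 0.045, 1.304, 0.0, 1.431], 'qvel': [-0.0, 0.001, 0.001, 0.001, 0.0, -0.001], 'tau': [-0.001, -48.062, 29.854, 0.019, -0.0, 0.0], 'tcp_pos': [0.236, -0.524, 0.241], 'orientation': [-0.001, 0.978, 0.21, -0.0], 'wrist_force': [-0.126, -0.261, -0.339], 'ft_torque': [0.059, -0.0, 0.012], 'grip_force': 0.0, 'finger_gap': 0.085}
scene [[423.33, 0.0, 276.12], [0.0, 423.33, 205.09], [0.0, 0.0, 1.0]] [[-0.4776, 0.8786, -0.0072], [0.7163, 0.3846, -0.5823], [-0.5088, -0.2832, -0.813]] [0.2953, -0.2911, 1.4812]
lid [(0.92, [422.1, 196.9], 1498), (0.89, [383.4, 246.4], 2413), (0.82, [303.8, 183.7], 1357), (0.36, [342.6, 302.3], 644)]
knob [(0.91, [340.0, 373.8], 3264), (0.7, [302.1, 181.9], 1472), (0.68, [383.8, 246.4], 2411), (0.62, [419.6, 194.9], 1510)]
trivet [(0.78, [223.6, 198.6], 2532)]
warmer [(0.7, [342.7, 261.1], 4782)]
heat_top []
pot [(0.78, [366.5, 277.5], 552)]
mug [(0.92, [368.7, 205.7], 851), (0.49, [223.6, 200.2], 2528), (0.21, [370.9, 276.9], 626)]
shaker [(0.52, [196.3, 226.7], 318)]
remote [(0.73, [240.0, 161.1], 528)]
top [[428.96, 0
[... 524 characters left out ...]
p [(0.63, [238.3, 209.6], 53)]
pot [(0.57, [190.9, 226.2], 459)]
mug [(0.66, [201.6, 273.7], 1071)]
shaker [(0.51, [369.9, 167.6], 260)]
remote [(0.97, [377.3, 278.2], 1042)]
{'intrinsics': array([[341.42124141,   0.        , 279.89157117],
       [  0.        , 341.42124141, 212.33125938],
       [  0.        ,   0.        ,   1.        ]]), 'T_tool_cam': array([[-2.95997579e-04, -9.62468643e-01, -2.71392749e-01,
         6.88154098e-02],
       [ 9.99999720e-01, -4.71367198e-04,  5.80998022e-04,
        -6.51037250e-05],
       [-6.87118018e-04, -2.71392501e-01,  9.62468513e-01,
        -1.32514859e-01],
       [ 0.00000000e+00,  0.00000000e+00,  0.00000000e+00,
         1.00000000e+00]])}
```

View pics/top0.png

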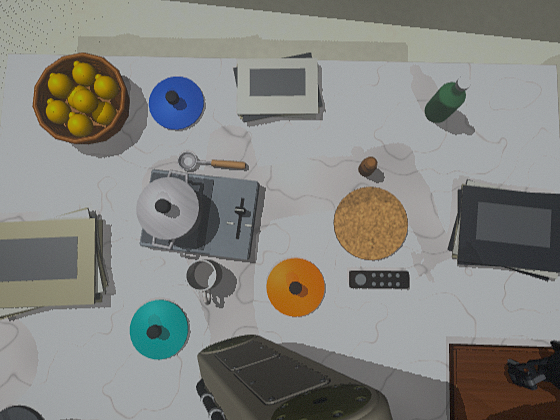

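View pics/scene0.png

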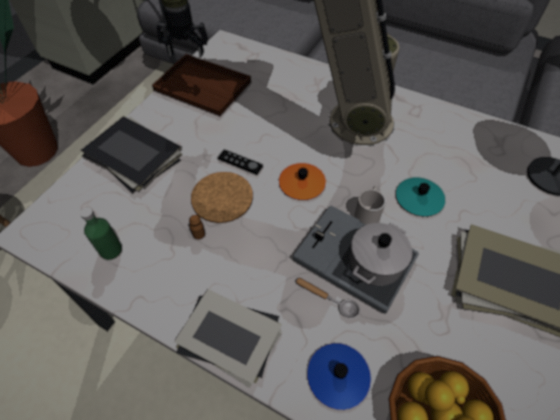

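The top view shows the steel pot and lid at about (168,209) with its knob at (163,206). The slider grip is at (239,209) in a slot near column 240, and the cork trivet is at (371,223). The mug is at (202,275), and the orange, blue and turquoise lids are decoys. Next I'll zoom in and compute world positions.

```bash
cat > h.py <<'E'
from workcell import env, viewer, order, models
import cv2, numpy as np
from scipy.spatial.transform import Rotation as Ro
def toolT():
    s=env.get_state(); q=s["orientation"]; T=np.eye(4)
    T[:3,:3]=Ro.from_quat([q[1],q[2],q[3],q[0]]).as_matrix(); T[:3,3]=s["tcp_pos"]; return T
def cam(c,T=None):
    i=viewer.camera_info(c)
    if c=="wrist":
        M=np.linalg.inv((toolT() if T is None else T)@i["T_tool_cam"]); return i["intrinsics"],M[:3,:3],M[:3,3]
    return i["intrinsics"],np.array(i["R"]),np.array(i["t"])
def ray(px,z,C):
    K,R,t=C; o=-R.T@t; d=R.T@np.linalg.solve(K,[px[0],px[1],1.]); return o+d*(z-o[2])/d[2]
def proj(X,C):
    K,R,t=C; p=K@(R@np.asarray(X,float)+t); return p[:2]/p[2]
def circ(region,z,C):   # outline centre on plane z from hull, world
    c=max(cv2.findContours(region.astype(np.uint8),0,1)[0],key=cv2.contourArea)[:,0]
    P=np.array([ray(p,z,C)[:2] for p in c]); (x,y),r=cv2.minEnclosingCircle(P.astype(np.float32)); return x,y,r
E
python3 - <<'E'
from h import *
C=cam("top"); im=viewer.read_camera("top")
cr=im[150:270,125:285]; cv2.imwrite("pics/c1.png",cv2.resize(cr[:,:,::-1],None,fx=5,fy=5,interpolation=2))
t=models.silhouettes("trivet","top")[0]; print("trivet",circ(t["region"],.012,C))
for d in models.silhouettes("lid","top"):
    print(d["location"],circ(d["region"],.13,C))
for p in [(150,168),(264,180),(254,262),(141,247)]: print(ray(p,.04,C))
print("knob",ray((163,206),.166,C),"grip",ray((239,209),.07,C))
for n in ["mug","shaker","remote","pot"]:
    for d in models.silhouettes(n,"top")[:1]: print(n,ray(d["location"],.04,C))
E
```

```text
trivet (0.5063173174858093, -0.2503378987312317, 0.09725773334503174)
[292.7, 285.7] (0.3453046381473541, -0.06180800125002861, 0.06552845239639282)
[167.4, 208.6] (0.5174394249916077, 0.24006791412830353, 0.07391035556793213)
[158.3, 329.0] (0.24337586760520935, 0.24268731474876404, 0.06664528697729111)
[174.2, 104.1] (0.770251452922821, 0.23366305232048035, 0.06557978689670563)
[0.62703699 0.31735804 0.04      ]
[0.60363367 0.02423025 0.04      ]
[0.39624015 0.04169471 0.04      ]
[0.42512935 0.32662529 0.04      ]
knob [0.51543595 0.23824975 0.166     ] grip [0.52433884 0.08067613 0.07      ]
mug [0.3602639  0.17413214 0.04      ]
shaker [ 0.64585389 -0.24563639  0.04      ]
remote [ 0.37114344 -0.26780725  0.04      ]
pot [0.48872173 0.20319896 0.04      ]
```

View pics/c1.png

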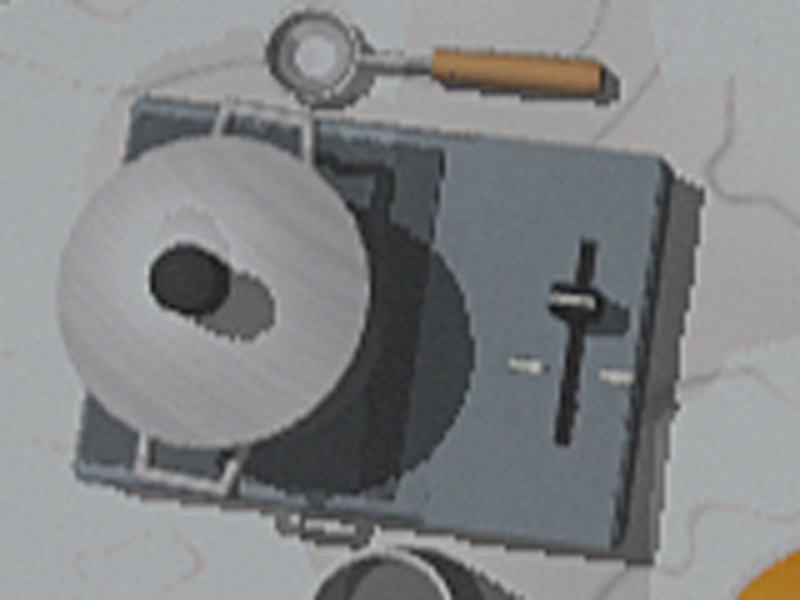

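The crop shows the ribs at about px (230.4,223.2) and (248.4,225.2) in the full image, and the grip's white line at (239.6,209.8). The slot runs from (242.6,198) to (237.4,238.4). I'll now plan the move for a wrist look above the plate.

```bash
cat >> h.py <<'E'
def plan(target,yaw=None,n=None,vmax=.055):
    T=toolT(); R=Ro.from_matrix(T[:3,:3]); p=T[:3,3]
    if yaw is None: Rt=R
    else:
        y=np.radians(yaw); Rt=Ro.from_matrix(np.array([[np.cos(y),np.sin(y),0],[np.sin(y),-np.cos(y),0],[0,0,-1]]))
    rv=(R.inv()*Rt).as_rotvec(); d=np.array(target)-p
    n=n or int(max(np.ceil(np.linalg.norm(d)/vmax),np.ceil(np.degrees(np.linalg.norm(rv))/9.5),1))
    rows=[]
    for k in range(n):
        A=R*Ro.from_rotvec(rv*k/n); rows.append(np.round(np.r_[A.inv().apply(d/n)/.12,rv/n/np.pi],4).tolist())
    print(n,rows)
E
python3 - <<'E'
from h import *
C=cam("top")
a,b=ray((230.4,223.2),.044,C),ray((248.4,225.2),.044,C); g=ray((239.6,209.8),.07,C)
print(a,b,(a+b)/2,g); d=(b-a)[:2]; th=np.degrees(np.arctan2(d[0],-d[1])); print(th)
u=(ray((242.6,198),.04,C)-ray((237.4,238.4),.04,C)); print(u,np.degrees(np.arctan2(u[1],u[0])))
plan((.51,.13,.25),85.4)
E
```

```text
[0.49092384 0.10419957 0.044     ] [0.48718196 0.05886139 0.044     ] [0.4890529  0.08153048 0.044     ] [0.52240633 0.07911882 0.07      ]
-4.718076026870958
[ 0.10240122 -0.00879074  0.        ] -4.9065881152621
13 [[0.3323, -0.3102, -0.0049, 0.0, 0.0, -0.0261], [0.3566, -0.2819, -0.0049, 0.0, 0.0, -0.0261], [0.3785, -0.2517, -0.0049, 0.0, 0.0, -0.0261], [0.3978, -0.2198, -0.0049, 0.0, 0.0, -0.0261], [0.4145, -0.1865, -0.0049, 0.0, 0.0, -0.0261], [0.4284, -0.1519, -0.0049, 0.0, 0.0, -0.0261], [0.4394, -0.1163, -0.0049, 0.0, 0.0, -0.0261], [0.4475, -0.0798, -0.0049, 0.0, 0.0, -0.0261], [0.4525, -0.0429, -0.0049, 0.0, 0.0, -0.0261], [0.4545, -0.0057, -0.0049, 0.0, 0.0, -0.0261], [0.4534, 0.0316, -0.0049, 0.0, 0.0, -0.0261], [0.4493, 0.0687, -0.0049, 0.0, 0.0, -0.0261], [0.4422, 0.1053, -0.0049, 0.0, 0.0, -0.0261]]
```

Emit:
{"op": "drive_tool", "data": {
  "series": [
    [[0.332, -0.31, -0.005, 0, 0, -0.026], [0.357, -0.282, -0.005, 0, 0, -0.026], [0.379, -0.252, -0.005, 0, 0, -0.026], [0.398, -0.22, -0.005, 0, 0, -0.026], [0.415, -0.187, -0.005, 0, 0, -0.026], [0.428, -0.152, -0.005, 0, 0, -0.026], [0.439, -0.116, -0.005, 0, 0, -0.026], [0.448, -0.08, -0.005, 0, 0, -0.026], [0.453, -0.043, -0.005, 0, 0, -0.026], [0.455, -0.006, -0.005, 0, 0, -0.026], [0.453, 0.032, -0.005, 0, 0, -0.026], [0.449, 0.069, -0.005, 0, 0, -0.026], [0.442, 0.105, -0.005, 0, 0, -0.026], [0, 0, 0, 0, 0, 0], [0, 0, 0, 0, 0, 0]]
  ],
  "jaw": -0.1,
  "grip_force": 25
}}

```text
clock: 3.22
tcp_pos: [0.5112, 0.1296, 0.2498]
orientation: [-0.0, 0.736, 0.677, -0.0]
wrist_force: [-0.3, -0.2, -0.2]
finger_gap: 0.0385
grip_force: 0.0
```

```bash
python3 - <<'E'
from h import *
T=toolT(); print(T.round(4)); C=cam("wrist",T)
im=viewer.read_camera("wrist"); cv2.imwrite("pics/w1.png",cv2.resize(im[:,:,::-1],None,fx=1.4,fy=1.4))
print([x.round(4).tolist() for x in C])
for n in ["lid","knob","heat_top","pot"]:
    for d in models.silhouettes(n,"wrist")[:3]: print(n,d["score"],d["location"],d["region"].sum(),ray(d["location"],{"heat_top":.065,"knob":.166}.get(n,.115),C))
for n,X in [("rib",(.489,.0815,.044)),("grip",(.5224,.079,.07)),("knob",(.5155,.238,.166))]: print(n,proj(X,C))
E
```

```text
[[ 8.460e-02  9.964e-01 -8.000e-04  5.112e-01]
 [ 9.964e-01 -8.460e-02 -6.000e-04  1.296e-01]
 [-6.000e-04 -7.000e-04 -1.000e+00  2.498e-01]
 [ 0.000e+00  0.000e+00  0.000e+00  1.000e+00]]
[[[341.4212, 0.0, 279.8916], [0.0, 341.4212, 212.3313], [0.0, 0.0, 1.0]], [[0.9964, -0.0849, -0.0005], [-0.0815, -0.9587, 0.2725], [-0.0236, -0.2715, -0.9622]], [-0.4982, 0.1281, 0.4339]]
lid 0.65 [275.1, 66.6] 27259 [0.51642741 0.23272844 0.115     ]
lid 0.63 [153.0, 300.0] 1389 [0.39281196 0.05263492 0.115     ]
lid 0.6 [21.3, 64.9] 6175 [0.33312417 0.24949751 0.115     ]
knob 0.93 [531.2, 41.8] 4603 [0.66487406 0.22682656 0.166     ]
knob 0.89 [25.2, 64.8] 6136 [0.3705291  0.23958695 0.166     ]
knob 0.85 [277.5, 63.9] 27132 [0.51809194 0.22750115 0.166     ]
heat_top 0.75 [296.7, 236.5] 483 [0.52374324 0.08270279 0.065     ]
pot 0.71 [163.1, 53.1] 2075 [0.43700569 0.24852787 0.115     ]
rib [262.7764943  233.40004492]
grip [295.83707545 241.92712991]
knob [271.4574111   44.75578659]
```

View pics/w1.png

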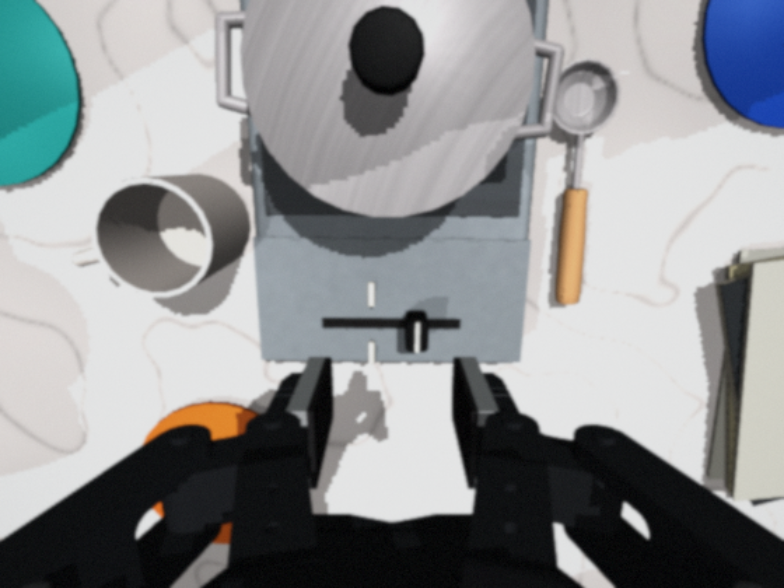

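The wrist view (at 1.4× scale) shows the ribs at (371,294) and (371,352), the grip's white line at (417,337), and the slot level from x = 323 to 460. The knob is at (387,50). I'll measure these more finely.

```bash
cat >> h.py <<'E'
def blobs(mask,x0,y0,amin=12):
    n,_,st,ce=cv2.connectedComponentsWithStats(mask.astype(np.uint8)); return [((ce[i]+[x0,y0]).round(1).tolist(),st[i].tolist()) for i in range(1,n) if st[i][4]>=amin]
E
python3 - <<'E'
from h import *
T=toolT(); C=cam("wrist",T); im=viewer.read_camera("wrist").astype(int)
sub=im[195:258,240:325]; print("white",blobs(sub.min(2)>185,240,195)); print("dark",blobs(sub.max(2)<45,240,195))
kn=im[0:75,235:320]; print("knob",blobs(kn.max(2)<55,235,0))
for k in models.silhouettes("heat_top","wrist")[:1]:
    ys,xs=np.where(k["region"]); print(xs.min(),xs.max(),ys.min(),ys.max())
for p,z in [((265,210),.044),((265,251.4),.044),((297.9,240.7),.07)]: print(ray(p,z,C))
E
```

```text
white [([264.0, 209.0], [22, 6, 5, 17, 81]), ([297.5, 239.5], [57, 35, 2, 20, 40]), ([264.5, 250.6], [23, 49, 5, 14, 57])]
dark [([286.9, 231.0], [0, 26, 85, 29, 613])]
knob [([274.4, 34.6], [14, 4, 52, 63, 2565])]
170 390 0 258
[0.49407852 0.10544329 0.044     ]
[0.48954206 0.05990511 0.044     ]
[0.52473942 0.07877255 0.07      ]
```

```bash
python3 - <<'E'
from h import *
plan((.5243,.0798,.11),85.2); 
d=np.array([0,0,-.05])/.12; print(d)
E
```

```text
3 [[-0.1323, 0.0472, 0.3898, 0.0, 0.0, -0.0003], [-0.1323, 0.0471, 0.3898, 0.0, 0.0, -0.0003], [-0.1324, 0.047, 0.3898, 0.0, 0.0, -0.0003]]
[ 0.          0.         -0.41666667]
```

Emit:
{"op": "drive_tool", "data": {
  "series": [
    [[-0.132, 0.047, 0.39, 0, 0, 0], [-0.132, 0.047, 0.39, 0, 0, 0], [-0.132, 0.047, 0.39, 0, 0, 0], [0, 0, 0, 0, 0, 0], [0, 0, 0, 0, 0, 0], [0, 0, 0, 0, 0, 0]]
  ]
}}

```text
clock: 4.32
tcp_pos: [0.5259, 0.0812, 0.1121]
orientation: [0.001, 0.736, 0.677, 0.002]
wrist_force: [0.2, -0.5, 0.5]
finger_gap: 0.0387
grip_force: 0.0
```

```bash
python3 - <<'E'
from h import *
T=toolT(); C=cam("wrist",T); im=viewer.read_camera("wrist"); print(T[:3,3])
cv2.imwrite("pics/w2.png",cv2.resize(im[140:420,130:430,::-1],None,fx=2,fy=2))
for X in [(.5243,.0798,.07),(.4915,.0825,.044)]: print(proj(X,C), (proj(X,C)-[130,140])*2)
E
```

```text
[0.52590396 0.08123819 0.11206359]
[276.78746563 249.36569784] [293.57493126 218.73139569]
[223.98746822 233.84993103] [187.97493645 187.69986205]
```

View pics/w2.png

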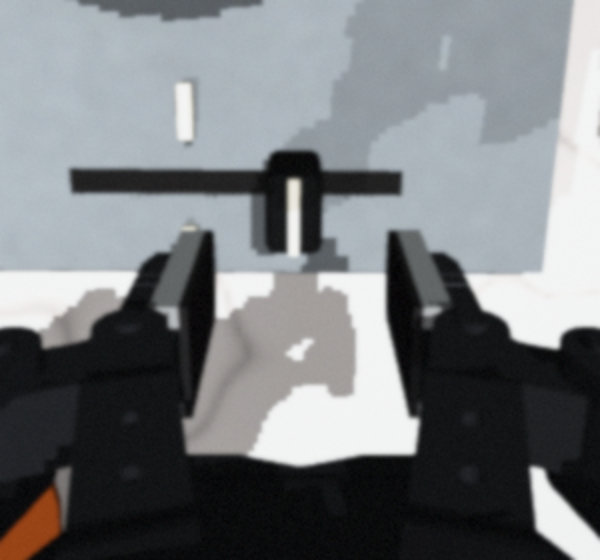

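The close view shows the white line at (293,217), within a pixel of the prediction. The upper rib is at (185,112), and the fingers straddle the grip evenly. I'll descend and grip.

Emit:
{"op": "drive_tool", "data": {
  "series": [
    [[-0.011, -0.012, 0.22, 0, 0, 0], [0, 0, 0.21, 0, 0, 0], [0, 0, 0, 0, 0, 0], [0, 0, 0, 0, 0, 0]]
  ]
}}

```text
clock: 4.88
tcp_pos: [0.5238, 0.0799, 0.0595]
orientation: [0.001, 0.736, 0.677, 0.001]
wrist_force: [-0.5, -0.9, 0.3]
finger_gap: 0.0383
grip_force: 0.0
```

Emit:
{"op": "drive_tool", "data": {
  "series": [
    [[0, 0, 0, 0, 0, 0], [0, 0, 0, 0, 0, 0], [0, 0, 0, 0, 0, 0], [0, 0, 0, 0, 0, 0], [0, 0, 0, 0, 0, 0], [0, 0, 0, 0, 0, 0]]
  ],
  "jaw": -1,
  "grip_force": 20
}}

```text
clock: 5.62
tcp_pos: [0.5239, 0.0797, 0.0595]
orientation: [0.001, 0.737, 0.676, 0.001]
wrist_force: [-1.1, 0.2, 6.5]
finger_gap: 0.0152
grip_force: 24.1
```

```bash
python3 - <<'E'
from h import *
T=toolT(); C=cam("wrist",T); im=viewer.read_camera("wrist"); print(T[:3,3],env.get_state()["finger_gap"])
cv2.imwrite("pics/w3.png",cv2.resize(im[120:300,180:380,::-1],None,fx=3,fy=3))
for X in [(.5243,.0798,.07),(.4915,.0825,.044)]: print((proj(X,C)-[180,120])*3)
E
```

```text
[0.52390018 0.07968315 0.0595102 ] 0.015525141890755665
[302.47767355 524.67292379]
[ 92.27912265 442.26798496]
```

View pics/w3.png

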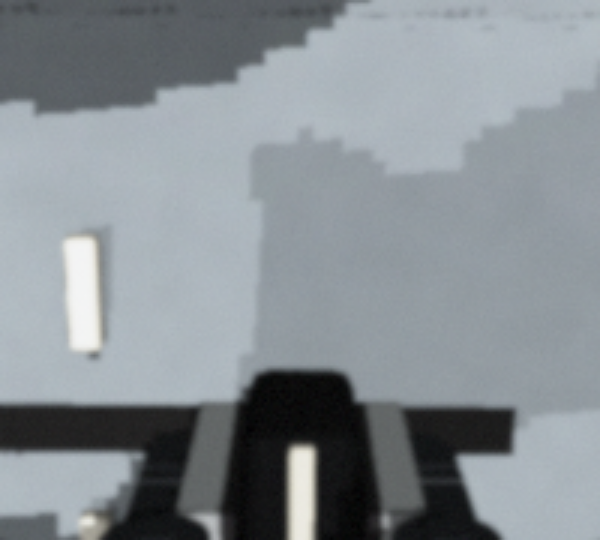

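```bash
python3 - <<'E'
from h import *
T=toolT(); C=cam("wrist",T); im=viewer.read_camera("wrist").astype(int)
print(blobs(im[180:300,180:240].min(2)>195,180,180,20))
a=ray((207.6,217.3),.044,C); b=ray((302/3+180,490/3+120),.07,C); e=ray((210.5,295),.044,C); print(a,e,b,T[:3,3])
# express in tool-y (slot) coordinates
y=T[:3,1]; print([float((v-T[:3,3])@y) for v in (a,e,b)])
E
```

```text
[([206.7, 217.4], [21, 19, 12, 38, 389])]
[0.49354791 0.10707808 0.044     ] [0.48934808 0.06812328 0.044     ] [0.52467421 0.08486584 0.07      ] [0.52390466 0.07966866 0.05949401]
[-0.03262552485928816, -0.03348651485634052, 0.0003511815807423533]
```

Emit:
{"op": "drive_tool", "data": {
  "series": [
    [[0, -0.07, 0, 0, 0, 0], [0, -0.07, 0, 0, 0, 0], [0, -0.07, 0, 0, 0, 0], [0, -0.068, 0, 0, 0, 0], [0, 0, 0, 0, 0, 0], [0, 0, 0, 0, 0, 0], [0, 0, 0, 0, 0, 0]]
  ]
}}

```text
clock: 6.6
tcp_pos: [0.49, 0.0828, 0.0595]
orientation: [0.0, 0.737, 0.676, 0.001]
wrist_force: [-1.8, 2.0, 10.3]
finger_gap: 0.0158
grip_force: 24.6
```

```bash
python3 - <<'E'
from h import *
T=toolT(); C=cam("wrist",T); im=viewer.read_camera("wrist").astype(int)
print(T[:3,3],blobs(im[180:300,220:340].min(2)>185,220,180,15))
a=ray((280,217.3),.044,C);b=ray((280,285),.07,C);print(a,b)
E
```

```text
[0.48998559 0.08284691 0.0594869 ] [([283.0, 217.9], [59, 20, 9, 37, 330]), ([280.0, 284.6], [57, 90, 7, 30, 209])]
[0.4922187  0.10743484 0.044     ] [0.49043495 0.08734021 0.07      ]
```

Emit:
{"op": "drive_tool", "data": {
  "series": [
    [[0, 0, 0, 0, 0, 0], [0, 0, 0, 0, 0, 0], [0, 0, 0, 0, 0, 0], [0, 0, -0.25, 0, 0, 0], [0, 0, -0.3, 0, 0, 0], [0.05, 0, -0.2, 0, 0, 0], [0, 0, 0, 0, 0, 0], [0, 0, 0, 0, 0, 0], [0, 0, 0, 0, 0, 0]]
  ],
  "jaw": -0.1
}}

```text
clock: 7.78
tcp_pos: [0.4891, 0.0882, 0.1467]
orientation: [-0.001, 0.737, 0.676, -0.001]
wrist_force: [0.0, 0.7, -0.2]
finger_gap: 0.0382
grip_force: 0.0
```

```bash
python3 - <<'E'
from h import *
T=toolT(); C=cam("wrist",T); im=viewer.read_camera("wrist"); print(T[:3,3])
cv2.imwrite("pics/w4.png",cv2.resize(im[160:300,180:380,::-1],None,fx=4,fy=4))
print(blobs(im[160:300,220:340].min(2)>185,220,160,12))
E
```

```text
[0.48908169 0.08824741 0.14672097]
[([284.0, 189.1], [61, 17, 7, 25, 172]), ([300.2, 272.7], [56, 58, 47, 82, 1662]), ([249.8, 273.9], [17, 100, 32, 36, 752])]
```

View pics/w4.png

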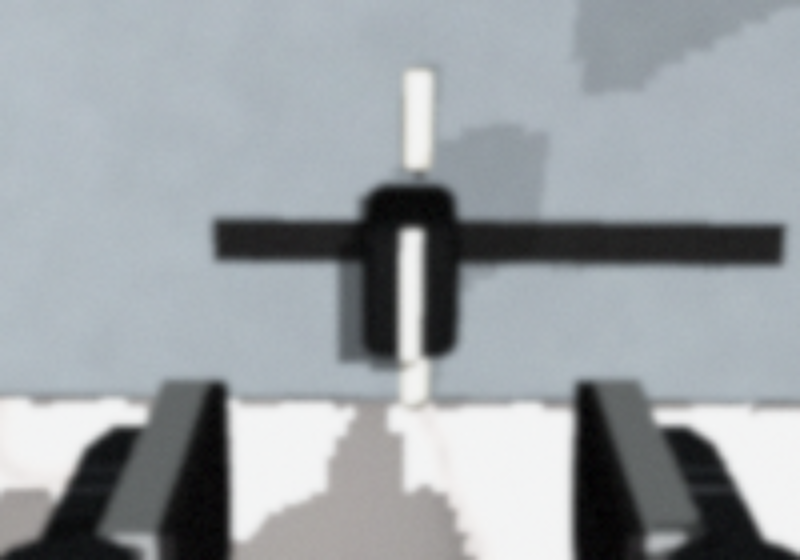

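The close view shows the white line at x≈411 against a rib midpoint of ≈416. After correcting for perspective, the grip is about 1 mm too far toward −x, so I'll regrip and nudge it.

Emit:
{"op": "drive_tool", "data": {
  "series": [
    [[-0.045, 0.024, 0.2, 0, 0, 0], [0, 0, 0.3, 0, 0, 0], [0, 0, 0.2, 0, 0, 0], [0, 0, 0, 0, 0, 0], [0, 0, 0, 0, 0, 0], [0, 0, 0, 0, 0, 0]]
  ]
}}

```text
clock: 8.57
tcp_pos: [0.4935, 0.0828, 0.0652]
orientation: [0.001, 0.737, 0.676, 0.001]
wrist_force: [0.3, 0.4, -0.1]
finger_gap: 0.0387
grip_force: 0.0
```

Emit:
{"op": "drive_tool", "data": {
  "series": [
    [[0, 0, 0, 0, 0, 0], [0, 0, 0, 0, 0, 0], [0, 0, 0, 0, 0, 0], [0, 0, 0, 0, 0, 0], [0, 0, 0, 0, 0, 0], [0, 0, 0, 0, 0, 0]]
  ],
  "jaw": -1
}}

```text
clock: 9.32
tcp_pos: [0.4929, 0.0828, 0.0649]
orientation: [0.0, 0.737, 0.676, 0.0]
wrist_force: [-2.2, -0.1, 5.2]
finger_gap: 0.0154
grip_force: 23.5
```

```bash
python3 - <<'E'
from h import *
T=toolT(); C=cam("wrist",T); im=viewer.read_camera("wrist").astype(int)
print(T[:3,3],blobs(im[180:300,220:340].min(2)>185,220,180,15))
E
```

```text
[0.49286359 0.08279449 0.06493258] [([276.9, 214.4], [53, 17, 9, 36, 306]), ([280.0, 281.4], [57, 84, 7, 36, 234])]
```

Emit:
{"op": "drive_tool", "data": {
  "series": [
    [[0, -0.008, 0, 0, 0, 0], [0, -0.007, 0, 0, 0, 0], [0, 0, 0, 0, 0, 0], [0, 0, 0, 0, 0, 0], [0, 0, 0, 0, 0, 0]]
  ]
}}

```text
clock: 10.0
tcp_pos: [0.4919, 0.0829, 0.0649]
orientation: [0.001, 0.737, 0.676, 0.001]
wrist_force: [1.3, 0.0, 6.0]
finger_gap: 0.0152
grip_force: 23.6
```

Emit:
{"op": "drive_tool", "data": {
  "series": [
    [[0, 0, 0, 0, 0, 0], [0, 0, 0, 0, 0, 0], [0, 0, 0, 0, 0, 0], [0, 0, -0.25, 0, 0, 0], [0, 0, -0.3, 0, 0, 0], [0.05, 0, -0.25, 0, 0, 0], [0.05, 0, -0.2, 0, 0, 0], [0, 0, 0, 0, 0, 0], [0, 0, 0, 0, 0, 0]]
  ],
  "jaw": -0.1
}}

```text
clock: 11.12
tcp_pos: [0.4911, 0.0948, 0.1831]
orientation: [-0.0, 0.737, 0.676, -0.001]
wrist_force: [-0.1, -0.3, -0.5]
finger_gap: 0.0386
grip_force: 0.0
```

```bash
python3 - <<'E'
from h import *
T=toolT(); C=cam("wrist",T); im=viewer.read_camera("wrist"); print(T.round(4))
cv2.imwrite("pics/w5.png",cv2.resize(im[150:290,180:380,::-1],None,fx=4,fy=4))
E
```

```text
[[ 8.500e-02  9.964e-01 -1.300e-03  4.911e-01]
 [ 9.964e-01 -8.500e-02 -2.000e-04  9.480e-02]
 [-3.000e-04 -1.300e-03 -1.000e+00  1.831e-01]
 [ 0.000e+00  0.000e+00  0.000e+00  1.000e+00]]
```

View pics/w5.png

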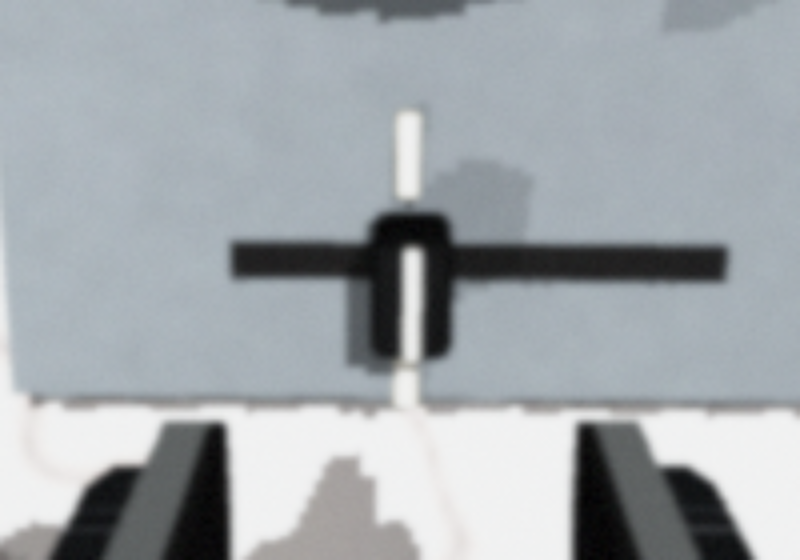

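The view shows the line at 412 against a rib midpoint of ≈407. With perspective that leaves about 0.7 mm of error, which is good enough. Next is the knob.

```bash
python3 - <<'E'
from h import *
plan((.516,.235,.265),85.1,n=4)
E
```

```text
4 [[0.2956, 0.0269, -0.1714, -0.0002, 0.0, 0.0], [0.2956, 0.027, -0.1714, -0.0002, 0.0, 0.0], [0.2956, 0.0271, -0.1713, -0.0002, 0.0, 0.0], [0.2956, 0.0271, -0.1713, -0.0002, 0.0, 0.0]]
```

Emit:
{"op": "drive_tool", "data": {
  "series": [
    [[0, 0, -0.4, 0, 0, 0], [0.296, 0.027, -0.285, 0, 0, 0], [0.296, 0.027, 0, 0, 0, 0], [0.296, 0.027, 0, 0, 0, 0], [0.296, 0.027, 0, 0, 0, 0], [0, 0, 0, 0, 0, 0], [0, 0, 0, 0, 0, 0], [0, 0, 0, 0, 0, 0]]
  ],
  "jaw": 0.5
}}

```text
clock: 12.18
tcp_pos: [0.5164, 0.2343, 0.2658]
orientation: [-0.0, 0.737, 0.676, -0.001]
wrist_force: [0.3, 0.9, 0.3]
finger_gap: 0.0639
grip_force: 0.0
```

```bash
python3 - <<'E'
from h import *
T=toolT(); C=cam("wrist",T); im=viewer.read_camera("wrist"); print(T.round(4)[:3])
cv2.imwrite("pics/w6.png",im[:,:,::-1])
b=blobs(im[120:300,200:360].max(2)<55,200,120,300); print(b)
for z in (.154,.166): print(ray(b[0][0],z,C))
print(proj((.516,.238,.166),C))
d=models.silhouettes("lid","wrist")[0]; print(d["location"],d["score"],circ(d["region"],.117,C))
t=cam("top"); im=viewer.read_camera("top"); 
E
```

```text
[[ 8.620e-02  9.963e-01 -9.000e-04  5.164e-01]
 [ 9.963e-01 -8.620e-02 -6.000e-04  2.343e-01]
 [-7.000e-04 -9.000e-04 -1.000e+00  2.658e-01]]
[([280.9, 200.9], [59, 58, 44, 46, 1575])]
[0.51786654 0.24271409 0.154     ]
[0.51809498 0.24567481 0.166     ]
[278.87752864 211.65610201]
[280.6, 185.6] 0.89 (0.5179046988487244, 0.24264638125896454, 0.0755169615149498)
```

View pics/w6.png

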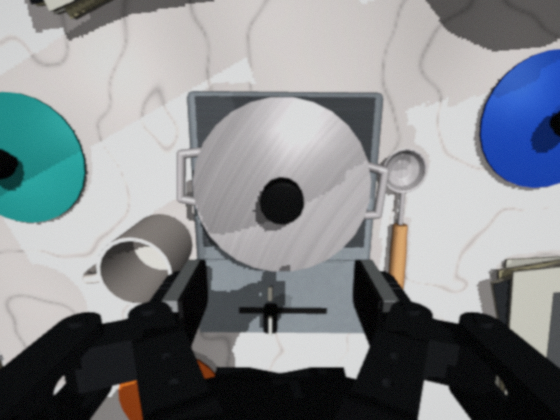

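The wrist view shows the knob at (281,201) and the lid centred on it, which agrees with lid centre ≈ (0.518, 0.243). I'll descend and grasp.

Emit:
{"op": "drive_tool", "data": {
  "series": [
    [[0.067, 0.009, 0.2, 0, 0, 0], [0, 0, 0.3, 0, 0, 0], [0, 0, 0.25, 0, 0, 0], [0, 0, 0.15, 0, 0, 0], [0, 0, 0.075, 0, 0, 0], [0, 0, 0, 0, 0, 0], [0, 0, 0, 0, 0, 0]]
  ]
}}

```text
clock: 13.2
tcp_pos: [0.5191, 0.2433, 0.1503]
orientation: [0.0, 0.737, 0.676, 0.001]
wrist_force: [0.2, -0.2, 0.2]
finger_gap: 0.0637
grip_force: 0.0
```

Emit:
{"op": "drive_tool", "data": {
  "series": [
    [[0, 0, 0, 0, 0, 0], [0, 0, 0, 0, 0, 0], [0, 0, 0, 0, 0, 0], [0, 0, 0, 0, 0, 0], [0, 0, 0, 0, 0, 0], [0, 0, 0, 0, 0, 0], [0, 0, 0, 0, 0, 0]]
  ],
  "jaw": -1,
  "grip_force": 40
}}

```text
clock: 14.08
tcp_pos: [0.5188, 0.2435, 0.1501]
orientation: [0.0, 0.737, 0.676, 0.001]
wrist_force: [-0.9, -0.1, 5.3]
finger_gap: 0.0309
grip_force: 39.9
```

Emit:
{"op": "drive_tool", "data": {
  "series": [
    [[0, 0, -0.05, 0, 0, 0], [0, 0, -0.05, 0, 0, 0], [0, 0, -0.1, 0, 0, 0], [0, 0, -0.2, 0, 0, 0], [0, 0, -0.25, 0, 0, 0], [0, 0, -0.2, 0, 0, 0], [0, 0, 0, 0, 0, 0], [0, 0, 0, 0, 0, 0]]
  ]
}}

```text
clock: 15.08
tcp_pos: [0.5181, 0.2432, 0.2505]
orientation: [-0.0, 0.737, 0.676, -0.0]
wrist_force: [0.2, 0.8, -2.0]
finger_gap: 0.0308
grip_force: 40.1
```

```bash
python3 - <<'E'
from h import *
viewer.read_camera("top"); C=cam("top"); D=cam("scene"); s=viewer.read_camera("scene")
t=models.silhouettes("trivet","top")[0]; print(circ(t["region"],.012,C), t["score"])
def ell(d,C,z):
    c=max(cv2.findContours(d["region"].astype(np.uint8),0,1)[0],key=cv2.contourArea)
    P=np.array([ray(p,z,C)[:2] for p in c[:,0]]).astype(np.float32); return cv2.fitEllipse(P)
print(ell(t,C,.012))
t=models.silhouettes("trivet","scene")[0]; print(ell(t,D,.012), circ(t["region"],.012,D))
plan((.506,-.251,.24),85.1,vmax=.035)
E
```

```text
(0.505141019821167, -0.2514263093471527, 0.09627797454595566) 0.88
((0.5063208937644958, -0.2507464289665222), (0.18645451962947845, 0.18761661648750305), 20.585132598876953)
((0.5104799270629883, -0.24522711336612701), (0.1872454732656479, 0.19387315213680267), 142.206787109375) (0.5096014738082886, -0.24392786622047424, 0.09872876107692719)
15 [[-0.2741, 0.0168, 0.0058, -0.0, 0.0, 0.0], [-0.2741, 0.0168, 0.0058, -0.0, 0.0, 0.0], [-0.2741, 0.0168, 0.0057, -0.0, 0.0, 0.0], [-0.2741, 0.0168, 0.0057, -0.0, 0.0, 0.0], [-0.2741, 0.0168, 0.0057, -0.0, 0.0, 0.0], [-0.2741, 0.0168, 0.0057, -0.0, 0.0, 0.0], [-0.2741, 0.0168, 0.0057, -0.0, 0.0, 0.0], [-0.2741, 0.0168, 0.0057, -0.0, 0.0, 0.0], [-0.2741, 0.0168, 0.0057, -0.0, 0.0, 0.0], [-0.2741, 0.0169, 0.0056, -0.0, 0.0, 0.0], [-0.2741, 0.0169, 0.0056, -0.0, 0.0, 0.0], [-0.2741, 0.0169, 0.0056, -0.0, 0.0, 0.0], [-0.2741, 0.0169, 0.0056, -0.0, 0.0, 0.0], [-0.2741, 0.0169, 0.0056, -0.0, 0.0, 0.0], [-0.274, 0.0169, 0.0056, -0.0, 0.0, 0.0]]
```

Emit:
{"op": "drive_tool", "data": {
  "series": [
    [[-0.1, 0.006, 0, 0, 0, 0], [-0.2, 0.012, 0, 0, 0, 0], [-0.274, 0.018, 0, 0, 0, 0], [-0.274, 0.018, 0, 0, 0, 0], [-0.274, 0.018, 0, 0, 0, 0], [-0.274, 0.018, 0, 0, 0, 0], [-0.274, 0.018, 0, 0, 0, 0], [-0.274, 0.018, 0, 0, 0, 0], [-0.274, 0.018, 0, 0, 0, 0], [-0.274, 0.018, 0, 0, 0, 0], [-0.274, 0.018, 0, 0, 0, 0], [-0.274, 0.018, 0, 0, 0, 0], [-0.274, 0.018, 0, 0, 0, 0], [-0.274, 0.018, 0, 0, 0, 0], [-0.274, 0.018, 0, 0, 0, 0], [-0.15, 0.01, 0, 0, 0, 0], [-0.08, 0.005, 0, 0, 0, 0], [0, 0, 0, 0, 0, 0], [0, 0, 0, 0, 0, 0], [0, 0, 0, 0, 0, 0]]
  ]
}}

```text
clock: 17.77
tcp_pos: [0.5087, -0.2478, 0.2515]
orientation: [0.0, 0.736, 0.677, 0.0]
wrist_force: [-0.5, -0.3, -2.0]
finger_gap: 0.0307
grip_force: 40.0
```

```bash
python3 - <<'E'
from h import *
T=toolT(); C=cam("wrist",T); im=viewer.read_camera("wrist"); print(T[:3,3],env.get_state()["finger_gap"])
cv2.imwrite("pics/w7.png",im[:,:,::-1])
for X in (.508,-.248),: print([proj((X[0]+.095*np.cos(a),X[1]+.095*np.sin(a),.012),C).round(0).tolist() for a in (0,.8,1.57,2.3,3.14)])
for d in models.silhouettes("trivet","wrist")[:1]: print(d["location"],d["score"],d["region"].sum())
plan((.508,-.248,.08),85.1,n=5)
E
```

```text
[ 0.50873154 -0.24779764  0.25145468] 0.03103418222628279
[[365.0, 174.0], [337.0, 112.0], [271.0, 90.0], [213.0, 120.0], [194.0, 188.0]]
[275.8, 101.1] 0.97 799
5 [[-0.0001, -0.0013, 0.2858, 0.0, 0.0, 0.0001], [-0.0001, -0.0013, 0.2858, 0.0, 0.0, 0.0001], [-0.0001, -0.0012, 0.2858, 0.0, 0.0, 0.0001], [-0.0001, -0.0012, 0.2858, 0.0, 0.0, 0.0001], [-0.0001, -0.0012, 0.2858, 0.0, 0.0, 0.0001]]
```

View pics/w7.png

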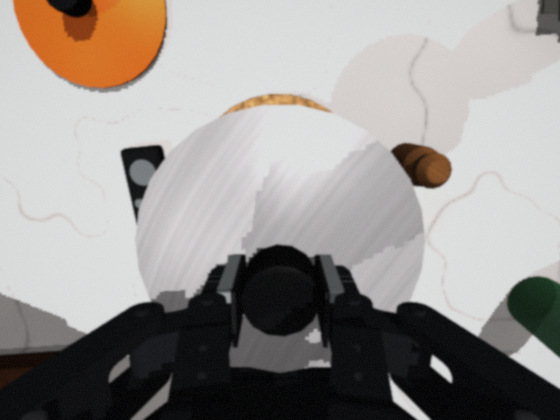

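The wrist view shows the trivet's rim arc with its apex at about (277,95). That is 5 px below the prediction, so the trivet centre is ≈ (0.510, −0.252). I'll shift and lower.

Emit:
{"op": "drive_tool", "data": {
  "series": [
    [[-0.032, 0.015, 0.2, 0, 0, 0], [0, 0, 0.3, 0, 0, 0], [0, 0, 0.35, 0, 0, 0], [0, 0, 0.35, 0, 0, 0], [0, 0, 0.22, 0, 0, 0], [0, 0, 0.12, 0, 0, 0], [0, 0, 0.04, 0, 0, 0], [0, 0, 0, 0, 0, 0], [0, 0, 0, 0, 0, 0], [0, 0, 0, 0, 0, 0]]
  ]
}}

```text
clock: 19.12
tcp_pos: [0.5106, -0.2531, 0.0626]
orientation: [0.001, 0.737, 0.676, 0.0]
wrist_force: [-0.4, 1.1, -1.3]
finger_gap: 0.0308
grip_force: 40.0
```

Emit:
{"op": "drive_tool", "data": {
  "series": [
    [[0, 0, 0.02, 0, 0, 0], [0, 0, 0.02, 0, 0, 0], [0, 0, 0.015, 0, 0, 0], [0, 0, 0.01, 0, 0, 0], [0, 0, 0.005, 0, 0, 0], [0, 0, 0, 0, 0, 0], [0, 0, 0, 0, 0, 0], [0, 0, 0, 0, 0, 0]]
  ]
}}

```text
clock: 20.12
tcp_pos: [0.5101, -0.2527, 0.0534]
orientation: [0.0, 0.737, 0.676, -0.0]
wrist_force: [0.7, -0.4, -1.3]
finger_gap: 0.0307
grip_force: 40.0
```

Emit:
{"op": "drive_tool", "data": {
  "series": [
    [[0, 0, 0.008, 0, 0, 0], [0, 0, 0, 0, 0, 0], [0, 0, 0, 0, 0, 0], [0, 0, 0, 0, 0, 0]]
  ]
}}

```text
clock: 20.62
tcp_pos: [0.5101, -0.2527, 0.0524]
orientation: [0.0, 0.737, 0.676, -0.0]
wrist_force: [-0.1, 0.5, -2.9]
finger_gap: 0.0309
grip_force: 40.0
```

Emit:
{"op": "drive_tool", "data": {
  "series": [
    [[0, 0, 0.008, 0, 0, 0], [0, 0, 0, 0, 0, 0], [0, 0, 0, 0, 0, 0], [0, 0, 0.008, 0, 0, 0], [0, 0, 0, 0, 0, 0], [0, 0, 0, 0, 0, 0]]
  ]
}}

```text
clock: 21.38
tcp_pos: [0.5102, -0.2528, 0.0521]
orientation: [0.001, 0.737, 0.676, 0.0]
wrist_force: [-5.0, 2.4, 12.3]
finger_gap: 0.0308
grip_force: 41.4
```

Contact is at about 12 N. I'll ease off slightly, open, then rise straight up.

Emit:
{"op": "drive_tool", "data": {
  "series": [
    [[0, 0, -0.007, 0, 0, 0], [0, 0, 0, 0, 0, 0], [0, 0, 0, 0, 0, 0]]
  ]
}}

```text
clock: 21.75
tcp_pos: [0.5102, -0.2528, 0.0521]
orientation: [0.0, 0.737, 0.676, 0.0]
wrist_force: [-2.7, 1.3, 8.0]
finger_gap: 0.0307
grip_force: 41.0
```

Emit:
{"op": "drive_tool", "data": {
  "series": [
    [[0, 0, 0, 0, 0, 0], [0, 0, 0, 0, 0, 0], [0, 0, 0, 0, 0, 0], [0, 0, 0, 0, 0, 0], [0, 0, -0.1, 0, 0, 0], [0, 0, -0.3, 0, 0, 0], [0, 0, -0.4, 0, 0, 0], [0, 0, -0.4, 0, 0, 0], [0, 0, -0.3, 0, 0, 0], [0, 0, 0, 0, 0, 0], [0, 0, 0, 0, 0, 0], [0, 0, 0, 0, 0, 0]]
  ],
  "jaw": 0.5
}}

```text
clock: 23.25
tcp_pos: [0.5094, -0.2522, 0.2299]
orientation: [-0.001, 0.737, 0.676, -0.0]
wrist_force: [-0.1, 0.6, 0.5]
finger_gap: 0.0643
grip_force: 0.0
```

```bash
python3 - <<'E'
from h import *
T=toolT(); C=cam("wrist",T); w=viewer.read_camera("wrist"); s=viewer.read_camera("scene")
cv2.imwrite("pics/f.png",np.hstack([cv2.resize(w,(400,300)),cv2.resize(s[120:330,130:410],(400,300))])[:,:,::-1])
for n in ("lid","trivet"):
    for d in models.silhouettes(n,"wrist")[:2]: print(n,d["score"],d["location"],circ(d["region"],.03 if n=="lid" else .012,C))
E
```

```text
lid 0.88 [281.4, 183.5] (0.5099483728408813, -0.2509954273700714, 0.07273949682712555)
lid 0.62 [83.7, 33.4] (0.34831997752189636, -0.07842890918254852, 0.06936107575893402)
trivet 0.75 [234.0, 127.2] (0.5061770081520081, -0.25069746375083923, 0.09499778598546982)
trivet 0.74 [144.3, 211.2] (0.36306631565093994, -0.2731710374355316, 0.07737551629543304)
```

View pics/f.png

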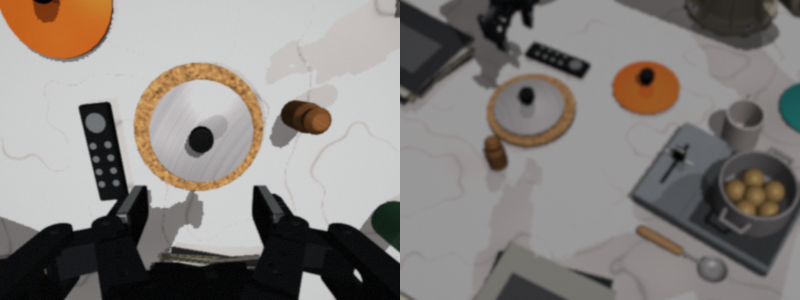

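The lid sits knob up, within about 4 mm of the trivet's centre. The pot and the other things are in place and the gripper is clear.

```bash
python3 -c "
from workcell import order
print(order.hand_in())"
```

```text
the job is handed in; nothing more can be done
None
```

I handed the job in at about 23 s: the slider is within about 1 mm of its mark, the lid rests knob up within about 4 mm of the trivet's centre, and nothing else was moved as far as the last pictures show.

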